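# Load the utensil steriliser, shut it and set its inner timer knob

### The arm

A 6-joint arm with a two-finger parallel gripper is mounted at the origin on the work surface; the furniture and walls round the work are solid. World frame = base frame: x ahead of the robot, y to its left, z up, the work surface at z = 0. Lengths are in m, angles in degrees, forces in N, time in s.
With the tool pointing down it reaches from about 0.25 to 0.725 m from the base axis. Payload 9.7 kg.
Tool frame: the origin (TCP) lies between the finger pads; the fingertips stand 19 mm ahead of it and the grasp point (between the pads) is the TCP; z points along the fingers, y is the line along which they close (so a half turn about z gives the same grasp; the last joint's range is limited). The gripper opens to 85 mm and grips with 20 to 120 N. Pads are 22 mm wide; open, the fingers measure 114 mm over their backs; the gripper's body (76 mm by 85 mm) begins 54 mm behind the grasp point. The pads swing forward as they close: fully open they stand 13 mm farther back than shut.
Start: joints at [-73.396, 4.979, 10.078, 95.1, 0, 90], TCP at [0.157, -0.527, 0.221] pointing down, gripper open.
Joint ranges: [-179.16, 179.16], [-48.56, 103.87], [-65.8, 70.77], [-126.05, 130.52], [-82.76, 87.17], [-180, 180]. Speed limits (degrees/s): [127.2, 127.2, 147.25, 180, 180, 180].

### API

Orientations are given as [roll, pitch, yaw] about the fixed x, y, z axes, in that order (R = Rz(yaw) Ry(pitch) Rx(roll)).
In Python, from workcell import telemetry, camera, calibration, workorder gives the robot as it stands.
- The arm moves only by the tool play_rows, never from a script. Its argument "increments" is a list of rows, each a list of 3 entries, a list of its own where there are three numbers: the shift along the tool's x, y, z in mm, then the turn, a rotation vector about the tool's x, y, z in degrees, then the closure, from 0 (fully open) to 1 (shut). In form: [[[x, y, z], [ax, ay, az], jaw], ...]. A call has 1 to 20 rows; each row is the pose to reach, as a shift and turn from the pose commanded when the call began, along the tool's axes at that moment; what a row does not reach only later rows make up. A row lasts 1/10 s, in which the tool goes at most 50 mm and 8.59 degrees, less where a joint would pass 70% of its speed; a pose out of reach is approached as far as the arm can. A call with a gripper value outside its range is refused whole. The fingers move at their own pace and stop on an object; "grip_force" is the grip in N (left out, the last holds). Time passes only in rows, so rows that repeat a pose let the fingers close. It gives the time, the measured TCP pose, the force, the opening and the grip force at its end, in the units of the state.
- telemetry.get_obs(): the state, without advancing time (a new reading comes with each control period).
- camera(name): name is "scene" or "top" or "wrist"; returns (picture, depth): 384x512x3 uint8, red, green, blue; 384x512 float32, m along the optical axis (not along the pixel's ray), 0 where there is no reading.
- calibration(name): a dict with "vertical_fov" (degrees; the focal length in pixels is half the picture's height over the tangent of half this angle, whatever the lens; pixels are square), "cx", "cy" (the principal point, pixels), "rvec" (rotation vector, rad) and "tvec" (3), from world to camera coordinates, as OpenCV has them; the wrist camera has in their place "hand_eye" (4x4, takes a point from camera to tool coordinates, whose origin is the TCP and whose axes are the flange's). Camera axes: x right, y down, z forward; pixel columns grow to the right and rows downward; lengths in m; the calibration is good to about 2 mm. A picture is of the moment at which its call begins: read the wrist's pose just before it. calibration takes no time and is no camera call.
- workorder.job_done(): hands the job in; it is judged then, once.
The state is a dict: "time": time; "q": joint angles; "qd": joint speeds; "joint_efforts": joint torques, N m; "ee_pos": TCP position; "tcp_rot": TCP orientation; "wrist_force": force on the tool from outside, world axes, zero at the start; "torque": the same for the moment, N m; "opening": finger opening in m; "grasp_force": force on a finger pad.
Only numpy, scipy, OpenCV 4.12 (cv2) and the standard library are available. Lean on these libraries where they do the work, as an engineer would, in place of code of your own. Each camera call takes 0.05 s, during which the arm holds its last target. There are 200 camera calls.

### The job

Put every round steel pastry cutter from the table into the open drawer of the white utensil steriliser, each standing flat on the drawer's floor, leaving the ribbon spool and the small jar where they are, and then push the drawer fully shut. Only after that, set the timer: turn the small inner knob of the double dial on the cabinet's top until its pointer lines up with the mark on the outer ring, without dragging the ring round with it. Let go of everything at the end.

Things in the scene. Friction and masses are not known exactly. Their poses are not given: they have to be found in the camera images.
- cutter_a_mid (a point): centre (half-way up) of a loose round steel pastry cutter, a plain open-looking ring 64 mm across its upper rim (60 mm below it) and 33 mm high; z axis up, underside 16.5 mm below this point. It acts as solid: grip it across the outside, from above. Stands on the work table left of the cabinet, 0.03 kg. Absent in some starts.
- cutter_b_mid (a point): centre (half-way up) of a loose round steel pastry cutter, a plain open-looking ring 64 mm across its upper rim (60 mm below it) and 33 mm high; z axis up, underside 16.5 mm below this point. It acts as solid: grip it across the outside, from above. Stands on the work table left of the cabinet, 0.03 kg. Absent in some starts.
- cutter_c_mid (a point): centre (half-way up) of a loose round steel pastry cutter, a plain open-looking ring 46 mm across its upper rim (42 mm below it) and 33 mm high; z axis up, underside 16.5 mm below this point. It acts as solid: grip it across the outside, from above. Stands on the work table left of the cabinet, 0.03 kg. Absent in some starts.
- cutter_d_mid (a point): centre (half-way up) of a loose round steel pastry cutter, a plain open-looking ring 46 mm across its upper rim (42 mm below it) and 33 mm high; z axis up, underside 16.5 mm below this point. It acts as solid: grip it across the outside, from above. Stands on the work table left of the cabinet, 0.03 kg. Absent in some starts.
- spool_mid (a point): centre of a loose ribbon spool lying flat, 66 mm across, 25 mm high; to be left where it is
- jar_mid (a point): centre of a small loose jar with a screw cap, 42 mm across, 42 mm high; to be left where it is
- steriliser: low white cabinet fixed to the work table: 160 mm deep (its own x), 340 mm wide (y), 76 mm high (z); origin on the table under its centre; x axis from its front to its back. The drawer comes out of the front, at x = -80 mm in its frame; the double dial stands on its roof. Its place and yaw differ from start to start; the roof covers the drawer when shut.
- drawer (a joint): sliding drawer, m: 0 = fully shut, 0.145 = fully out; positive out of the front (the cabinet's -x). Needs about 2 N, stays where it is left, solid stop at 0. Starts nearly fully out.
- drawer_floor (a point): centre of the drawer's inner floor, on its upper side 12 mm above the table; moves with the drawer, axes as the cabinet's. Inner space 131 mm (x) by 312 mm (y), side and back walls 16 mm above the floor, open above when drawn out; the drawer's front panel lies 65 mm towards -x from here and stands 46 mm above the floor. Fully out, this point is 79 mm in front of the cabinet's front. Room enough for all cutters side by side along y, 75 mm apart.
- drawer_front (a point): point on the outer face of the drawer's front panel, half-way along it, 32 mm above the table; the panel is 336 mm wide, 10 mm thick, from 6 to 58 mm above the table, its face looks to -x of the cabinet. Push here along the cabinet's +x to shut. (A slim trim strip along its upper edge, from 48 to 56 mm above the table, stands 6 mm proud and is only decoration.)
- knob (a joint): small inner knob (timer) of the double dial, rad, grows anticlockwise seen from above; at 0 its pointer points to the cabinet's -x (its front). Range -2.4 to 2.4, turns stiffly at 0.03 N m, stays where it is left. It lines up with the ring's mark when knob equals ring.
- ring (a joint): wide outer ring under the knob on the same upright axis, rad, same zero and direction as the knob; turns very lightly. Its setting differs from start to start and must be left alone.
- knob_centre (a point): on the dial's axis, half-way up the free part of the black round inner knob (z up, 114 mm above the table): the knob is 34 mm across, from 17 mm below to 14 mm above this point; nothing but air round it above the ring
- knob_pointer (a point): outer end of the raised white pointer line on the knob's top, 15 mm from the axis
- ring_mark (a point): mark on the ring's upper side, a short radial black bar 32 mm from the axis; the aluminium ring is 75 mm across, 16 mm thick, its upper side 19 mm below knob_centre; x axis here points outward from the dial's axis
Things that resemble listed ones, but are neither listed nor needed, are in the scene too. Leave any yellow look-alike of the part that bears cutter_b_mid alone.

How it is judged (in metres and radians):
On the way, in this order (a step that is already met when the one before it is completed fails the run):
1. every steel cutter stands flat in the drawer (x of cutter_a_mid in the frame of drawer_floor between -0.06 and 0.06 m and y of cutter_a_mid in the frame of drawer_floor between -0.15 and 0.15 m and z of cutter_a_mid in the frame of drawer_floor between 0.01 and 0.026 m and angle between each of cutter_a_mid, cutter_b_mid, cutter_c_mid, cutter_d_mid's own z axis and vertical below 0.2 rad and x of cutter_b_mid in the frame of drawer_floor between -0.06 and 0.06 m and y of cutter_b_mid in the frame of drawer_floor between -0.15 and 0.15 m and z of cutter_b_mid in the frame of drawer_floor between 0.01 and 0.026 m and x of cutter_c_mid in the frame of drawer_floor between -0.06 and 0.06 m and y of cutter_c_mid in the frame of drawer_floor between -0.15 and 0.15 m and z of cutter_c_mid in the frame of drawer_floor between 0.01 and 0.026 m and x of cutter_d_mid in the frame of drawer_floor between -0.06 and 0.06 m and y of cutter_d_mid in the frame of drawer_floor between -0.15 and 0.15 m and z of cutter_d_mid in the frame of drawer_floor between 0.01 and 0.026 m), for 0.2 s.
2. the loaded drawer is pushed fully shut (all of step 1 and value of joint drawer below 0.006 m), for 0.2 s.
3. with the drawer shut, the inner knob's pointer is lined up with the ring's mark (value of joint drawer below 0.006 m and y of knob_pointer in the frame of ring_mark between -0.0025 and 0.0025 m and x of knob_pointer in the frame of ring_mark above -0.022 m), for 0.2 s.
At the end, for the whole second after the job is handed in: All steel cutters stand flat on the drawer floor (tilt under 0.2 rad), the drawer is shut to within 6 mm, and the knob's pointer is within 2.5 mm sideways (0.17 rad) of the ring's mark, on the same side of the axis (all of step 1 and all of step 3); the robot touches nothing.
It fails at once if the outer ring is dragged round (its mark moves more than 5 mm, 0.16 rad) (distance of ring_mark from where it was at the start of the episode above 0.005 m).
It fails at once if the ribbon spool or the small jar is moved more than 40 mm (distance of any of spool_mid, jar_mid from where it was at the start of the episode above 0.04 m).
Of cutter_a, cutter_b, cutter_c, cutter_d only 3 to 4 are there at a start; the rules pass over those that are not, and their reading is None.
At some moment in a run one of cutter_a, cutter_b, cutter_c, cutter_d may be knocked a few centimetres aside while the robot is not near it.
It also fails if it takes over 210 s, if anything falls off the work surface, if the arm or the gripper's body presses on something with over 40 N, if the wrist force passes 120 N, or if a joint passes its speed limit or range.

## Working session

There is one attempt and no reset: what is moved stays moved. The work goes in short steps, Python scripts to look and compute and a tool call to move; the robot and the scene stay as the last step left them, time stands still between calls to the robot, and variables do not carry over. Pictures are saved under pics/ and viewed, at most 14 in all, crops included, and the job is handed in when it is done.

Besides the shell and the picture viewer there is one more tool, called after "Call:" by a JSON object that holds its "method" and its "body". play_rows: Moves the arm, as the interface text tells. Its arguments: {"type":"object","properties":{"increments":{"type":"array"},"grip_force":{"type":"number"}},"required":["increments"]}

```bash
mkdir -p pics; cat > h.py <<'E'
import numpy as np, cv2
from scipy.spatial.transform import Rotation as R
from workcell import telemetry, camera, calibration, workorder
def shot(name):
    o=telemetry.get_obs(); im,d=camera(name); np.savez('last_%s.npz'%name,im=im,d=d,p=o['ee_pos'],r=o['tcp_rot']); return im,d,o
def cam(name,o=None):
    c=calibration(name); f=192/np.tan(np.radians(c['vertical_fov'])/2)
    if 'rvec' in c:
        Rm=R.from_rotvec(c['rvec']).as_matrix(); t=np.array(c['tvec']); Rcw=Rm.T; C=-Rm.T@t
    else:
        H=np.array(c['hand_eye']); T=np.eye(4); T[:3,:3]=R.from_euler('xyz',o['tcp_rot'],degrees=True).as_matrix(); T[:3,3]=o['ee_pos']
        T=T@H; Rcw=T[:3,:3]; C=T[:3,3]
    return f,c['cx'],c['cy'],Rcw,C
def onz(k,u,v,z):
    f,cx,cy,Rw,C=k; r=Rw@np.array([(u-cx)/f,(v-cy)/f,1]); return C+r*(z-C[2])/r[2]
def cloud(k,d):
    f,cx,cy,Rw,C=k; v,u=np.mgrid[0:384,0:512]
    P=np.stack([(u-cx)/f*d,(v-cy)/f*d,d],-1); W=P@Rw.T+C; W[d==0]=np.nan; return W
def proj(k,p):
    f,cx,cy,Rw,C=k; q=Rw.T@(np.array(p)-C); return f*q[0]/q[2]+cx,f*q[1]/q[2]+cy
def save(n,im,s=1):
    im=cv2.resize(im,None,fx=s,fy=s,interpolation=cv2.INTER_CUBIC); cv2.imwrite('pics/'+n,im[:,:,::-1])
E
python3 - <<'E'
from h import *
for n in ('top','scene'):
    im,d,o=shot(n); save(n+'0.png',im,1.5); k=cam(n); print(n,k, calibration(n))
print(o)
E
```

```text
top (np.float64(406.95150155189054), 257.2753506075274, 187.42969536260497, array([[-0.02561092, -0.99148437,  0.12768252],
       [-0.99965993,  0.02602809,  0.00159955],
       [-0.00490926, -0.12759814, -0.9918138 ]]), array([0.23657376, 0.0272801 , 1.19572929])) {'vertical_fov': 50.51594167262501, 'cx': 257.2753506075274, 'cy': 187.42969536260497, 'rvec': array([ 2.12562983, -2.18147135,  0.13450876]), 'tvec': array([0.03919985, 0.38642197, 1.15569084])}
scene (np.float64(442.46908717805394), 255.6777422953663, 190.79559986653794, array([[-0.85788187, -0.21987872,  0.46442659],
       [-0.51371797,  0.34675095, -0.78476597],
       [ 0.01151298, -0.91182078, -0.410427  ]]), array([-0.21028699,  0.98458476,  0.6244372 ])) {'vertical_fov': 46.914803688351476, 'cx': 255.6777422953663, 'cy': 190.79559986653794, 'rvec': array([ 0.65530495, -2.33597242,  1.51552168]), 'tvec': array([0.31820837, 0.18173148, 1.12661737])}
{'time': 0.05, 'q': array([-7.33949277e+01,  5.01167589e+00,  1.00366439e+01,  9.50991606e+01,
       -1.50537265e-03,  9.00016056e+01]), 'qd': array([-0.06737063, -0.05659263, -0.06081412,  0.08070767,  0.08799584,
       -0.00636379]), 'joint_efforts': array([-9.77401942e-04, -5.22082329e+01,  4.66120827e+01,  1.66474079e-02,
       -3.16784099e-05,  2.64981628e-05]), 'ee_pos': array([ 0.15710335, -0.52684949,  0.22039716]), 'tcp_rot': array([-1.79925807e+02,  1.50745048e-03,  1.66034687e+01]), 'wrist_force': array([-0.2174898 ,  0.58305338, -0.28914979]), 'torque': array([-0.03393693,  0.01127694, -0.01291193]), 'grasp_force': 0.0, 'opening': 0.08522914936015151}
```

View pics/top0.png

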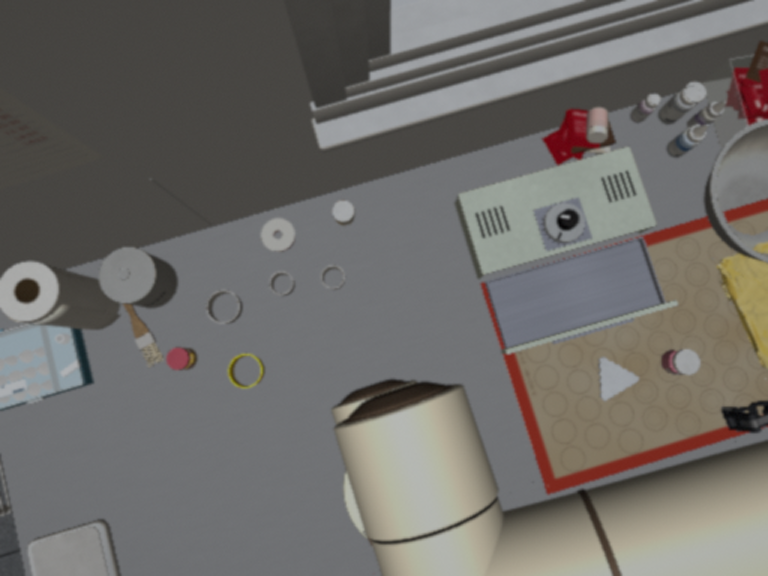

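View pics/scene0.png

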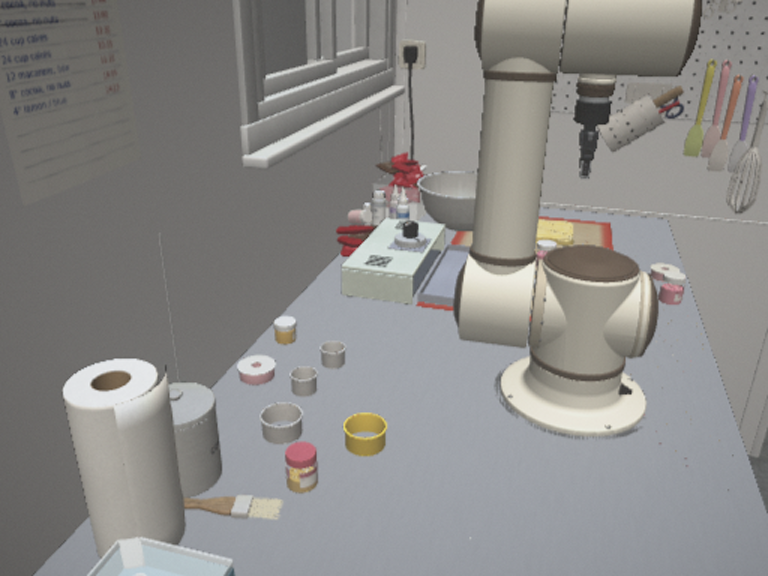

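The top view shows one large steel ring at (223,306) and small steel rings at (281,283) and (333,277), in 1.5x pixels. The spool is at (278,235), the jar at (343,211) and a yellow decoy at (245,371). The cabinet's dial is at (565,221) and its drawer is open below it.

```bash
python3 - <<'E'
from h import *
k=cam('top'); L=np.load('last_top.npz'); im,d=L['im'],L['d']; W=cloud(k,d)
for n,u,v,z in [('L',223,306,.033),('s1',281,283,.033),('s2',333,277,.033),('spool',278,235,.025),('jar',343,211,.042),('yel',245,371,.033),('dial',567,218,.128)]:
    p=onz(k,u/1.5,v/1.5,z); m=np.hypot(W[...,0]-p[0],W[...,1]-p[1])<.05
    q=W[m&(W[...,2]>.012)]; 
    print(n,p.round(4),len(q),np.nanmax(q[:,2]).round(3), ((np.nanmin(q,0)+np.nanmax(q,0))/2).round(4))
m=(abs(W[...,2]-.076)<.006); m[:, :300]=0; m[190:]=0;m[:90]=0;
m=cv2.morphologyEx(m.astype(np.uint8),cv2.MORPH_OPEN,np.ones((5,5)))
q=W[m>0][:,:2].astype(np.float32); r=cv2.minAreaRect(q); print(r, cv2.boxPoints(r).round(4))
# drawer floor & front panel
t=W[(abs(W[...,2]-.06)<.006)]; 
m=(abs(W[...,2]-.058)<.006); m[:, :300]=0;m[245:]=0;m[:170]=0
r=cv2.minAreaRect(W[m][:,:2].astype(np.float32)); print(r)
print('table',np.nanmedian(W[150:180,120:140,2]), 'floor',np.nanmedian(W[195:205,380:400,2]))
a=im[80:260,130:290]; b=im[100:220,300:440]
save('cutc.png',a,5); save('dial.png',im[120:175,345:405],10)
E
```

```text
L [0.3465 0.3419 0.033 ] 129 0.038 [0.3466 0.3423 0.0252]
s1 [0.388  0.2308 0.033 ] 75 0.038 [0.3884 0.2301 0.0256]
s2 [0.397  0.1307 0.033 ] 69 0.038 [0.3975 0.1322 0.0252]
spool [0.4837 0.2377 0.025 ] 360 0.03 [0.4847 0.2391 0.0211]
jar [0.5241 0.1086 0.042 ] 535 0.361 [0.5391 0.0975 0.1864]
yel [0.2223 0.2993 0.033 ] 119 0.04 [0.2235 0.2997 0.0259]
dial [ 0.4791 -0.297   0.128 ] 984 0.133 [ 0.4791 -0.2965  0.1026]
((0.5093336701393127, -0.2948005795478821), (0.1605473756790161, 0.3408282697200775), 14.41651725769043) [[ 0.3892 -0.1497]
 [ 0.474  -0.4798]
 [ 0.6295 -0.4399]
 [ 0.5447 -0.1098]]
((0.3167586922645569, -0.3994966447353363), (0.5212236046791077, 0.20726028084754944), 88.95183563232422)
table 0.0008022906878055736 floor 0.012567053455955102
```

View pics/dial.png

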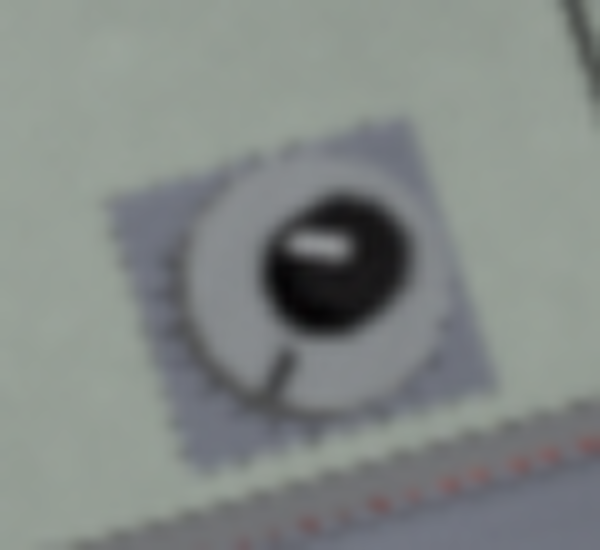

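The dial crop shows the ring mark at about (278,375) and the knob pointer at about (290,240), so the knob needs roughly +77° anticlockwise. The cabinet centre is (0.509, -0.295) with a yaw of 14.4°.

```bash
cat >> h.py <<'E'
YAW=14.4; CC=np.array([.5093,-.2948])
def cab(x,y):
    a=np.radians(YAW); return CC+np.array([np.cos(a)*x-np.sin(a)*y,np.sin(a)*x+np.cos(a)*y])
def tocab(p):
    a=np.radians(YAW); d=np.array(p[:2])-CC; return np.array([np.cos(a)*d[0]+np.sin(a)*d[1],-np.sin(a)*d[0]+np.cos(a)*d[1]])
def rel(pos,yaw=YAW):
    o=telemetry.get_obs(); A=R.from_euler('xyz',o['tcp_rot'],degrees=True); B=R.from_euler('xyz',[180,0,yaw],degrees=True)
    print('shift',(A.inv().apply(np.array(pos)-o['ee_pos'])*1000).round(1),'rot',np.degrees((A.inv()*B).as_rotvec()).round(2))
E
python3 - <<'E'
from h import *
k=cam('top')
for u,v,z in [(508,350,.058),(676,304,.058),(497,289,.028),(646,238,.028),(663,299,.028),(506,347,.058),(675,302,.058)]: print(tocab(onz(k,u/1.5,v/1.5,z)).round(4))
rel([.45,0,.22])
E
```

```text
[-0.2272  0.163 ]
[-0.2314 -0.1636]
[-0.1112  0.1429]
[-0.0951 -0.1647]
[-0.2168 -0.1573]
[-0.2209  0.1649]
[-0.2274 -0.1631]
shift [ 431.2 -421.2    1. ] rot [-0.07 -0.    2.2 ]
```

Call:
{"method": "play_rows", "body": {"increments": [[[431,-421,0],[0,0,2.2],0],[[431,-421,0],[0,0,2.2],0],[[431,-421,0],[0,0,2.2],0],[[431,-421,0],[0,0,2.2],0],[[431,-421,0],[0,0,2.2],0],[[431,-421,0],[0,0,2.2],0],[[431,-421,0],[0,0,2.2],0],[[431,-421,0],[0,0,2.2],0],[[431,-421,0],[0,0,2.2],0],[[431,-421,0],[0,0,2.2],0],[[431,-421,0],[0,0,2.2],0],[[431,-421,0],[0,0,2.2],0],[[431,-421,0],[0,0,2.2],0],[[431,-421,0],[0,0,2.2],0],[[431,-421,0],[0,0,2.2],0],[[431,-421,0],[0,0,2.2],0]]}}

```text
time: 1.7
ee_pos: [0.4495, -0.0016, 0.2212]
tcp_rot: [180.0, -0.0, 14.3]
wrist_force: [-0.0, -0.7, -0.9]
opening: 0.0856
grasp_force: 0.0
```

```bash
python3 - <<'E'
from h import *
rel([.347,.25,.22]); rel([.347,.25,.25])
im,d,o=shot('top'); save('top1.png',im,1.5)
E
```

```text
shift [ -37.2 -269.1    1.2] rot [ 0.01 -0.01 -0.11]
shift [ -37.2 -269.1  -28.8] rot [ 0.01 -0.01 -0.11]
```

Call:
{"method": "play_rows", "body": {"increments": [[[-37,-269,-30],[0,0,0],0],[[-37,-269,-30],[0,0,0],0],[[-37,-269,-30],[0,0,0],0],[[-37,-269,-30],[0,0,0],0],[[-37,-269,-30],[0,0,0],0],[[-37,-269,-30],[0,0,0],0],[[-37,-269,-30],[0,0,0],0],[[-37,-269,-30],[0,0,0],0]]}}

```text
time: 2.55
ee_pos: [0.3852, 0.1332, 0.2499]
tcp_rot: [-177.9, 0.1, 17.6]
wrist_force: [0.9, -0.0, 0.7]
opening: 0.0853
grasp_force: 0.0
```

```bash
python3 - <<'E'
from h import *
im,d,o=shot('top'); im2,d2,o2=shot('wrist')
save('mix1.png',np.hstack([im,im2]),0.78)
print(o2['ee_pos'],o2['tcp_rot'],calibration('wrist'))
E
```

```text
[0.38514344 0.13338489 0.24997921] [-1.77856840e+02  6.75316817e-02  1.76056332e+01] {'vertical_fov': 60.00342892276328, 'cx': 258.45098126891537, 'cy': 192.2268498118417, 'hand_eye': array([[ 2.89728756e-04, -9.48714950e-01, -3.16132660e-01,
         8.13170808e-02],
       [ 9.99999750e-01,  7.09726426e-05,  7.03489085e-04,
         6.22213625e-04],
       [-6.44973843e-04, -3.16132785e-01,  9.48714734e-01,
        -1.50632431e-01],
       [ 0.00000000e+00,  0.00000000e+00,  0.00000000e+00,
         1.00000000e+00]])}
```

View pics/mix1.png

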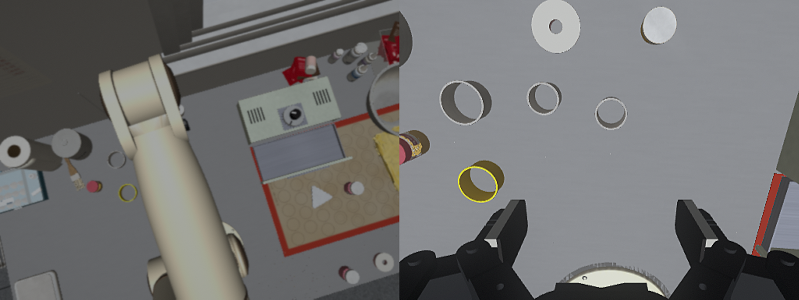

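```bash
python3 - <<'E'
from h import *
L=np.load('last_wrist.npz'); 
k=cam('wrist',dict(ee_pos=L['p'],tcp_rot=L['r']))
for u,v in [(86,131),(186,126),(272,145)]: print(onz(k,u,v,.033).round(4))
rel([.3465,.342,.12])
print(telemetry.get_obs()['qd'].round(2))
E
```

```text
[0.3516 0.333  0.033 ]
[0.3916 0.2268 0.033 ]
[0.4009 0.1302 0.033 ]
shift [  26.4 -205.4  137.6] rot [-2.14  0.13  3.21]
[ 0.33 -0.01 -0.12 -0.18 -0.02  0.05]
```

Call:
{"method": "play_rows", "body": {"increments": [[[26,-205,60],[-2.1,0.1,3.2],0],[[26,-205,100],[-2.1,0.1,3.2],0],[[26,-205,137],[-2.1,0.1,3.2],0],[[26,-205,137],[-2.1,0.1,3.2],0],[[26,-205,137],[-2.1,0.1,3.2],0],[[26,-205,137],[-2.1,0.1,3.2],0],[[26,-205,137],[-2.1,0.1,3.2],0],[[26,-205,137],[-2.1,0.1,3.2],0],[[26,-205,137],[-2.1,0.1,3.2],0],[[26,-205,137],[-2.1,0.1,3.2],0],[[26,-205,137],[-2.1,0.1,3.2],0],[[26,-205,137],[-2.1,0.1,3.2],0]]}}

```text
time: 3.85
ee_pos: [0.4083, 0.1443, 0.1278]
tcp_rot: [-177.8, 0.1, 18.0]
wrist_force: [-0.4, 0.5, -0.6]
opening: 0.0854
grasp_force: 0.0
```

```bash
cat >> h.py <<'E'
def rings(o,im,d,zr=.033):
    """ring-like tops seen by wrist: circle-fit of cloud points near rim height"""
    W=cloud(cam('wrist',o),d); m=(abs(W[...,2]-zr)<.006).astype(np.uint8); m[330:]=0
    m=cv2.morphologyEx(m,cv2.MORPH_CLOSE,np.ones((3,3)))
    n,l,s,c=cv2.connectedComponentsWithStats(m)
    for i in range(1,n):
        if s[i,4]>40:
            q=W[(l==i)&(m>0)&~np.isnan(W[...,2])]; (x,y),r=cv2.minEnclosingCircle(q[:,:2].astype(np.float32))
            if r<.05: print('ring',round(x,4),round(y,4),'r',round(r,4),'px',c[i].round(),'n',s[i,4],'rgb',im[l==i].mean(0).round())
E
python3 - <<'E'
from h import *
im,d,o=shot('wrist'); save('w1.png',im); rings(o,im,d); rel([.3465,.342,.0215])
E
```

```text
ring 0.5261 0.1082 r 0.0215 px [369.  49.] n 3015 rgb [188. 190. 193.]
ring 0.3472 0.3388 r 0.0328 px [ 27. 186.] n 601 rgb [150. 149. 148.]
ring 0.3895 0.2298 r 0.0237 px [150. 179.] n 759 rgb [154. 154. 153.]
ring 0.3989 0.1307 r 0.0235 px [275. 206.] n 688 rgb [160. 160. 160.]
ring 0.2252 0.2983 r 0.0331 px [ 37. 303.] n 488 rgb [167. 162.  40.]
shift [   2.6 -202.9  113.9] rot [-2.21  0.16  3.61]
```

View pics/w1.png

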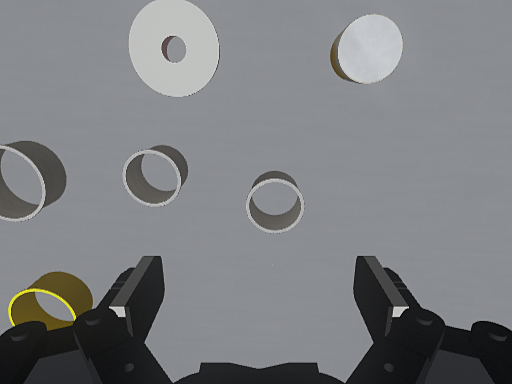

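The wrist view shows three steel rings at (20,183), (153,178) and (275,205). The spool, jar and yellow decoy are also visible. The arm has stalled in y, so I'll check the joints.

```bash
python3 - <<'E'
from h import *
print(telemetry.get_obs()['q'].round(1))
E
```

```text
[ 17.9 -11.9 -16.3  85.6   2.2 179.9]
```

Call:
{"method": "play_rows", "body": {"increments": [[[0,0,-40],[0,0,-8],0],[[0,0,-80],[0,0,-16],0],[[0,0,-100],[0,0,-24],0],[[0,0,-100],[0,0,-32],0],[[0,0,-100],[0,0,-40],0],[[0,0,-100],[0,0,-48],0],[[0,0,-100],[0,0,-56],0],[[0,0,-100],[0,0,-64],0],[[0,0,-100],[0,0,-72],0],[[0,0,-100],[0,0,-80],0],[[0,0,-100],[0,0,-88],0],[[0,0,-100],[0,0,-96],0],[[0,0,-100],[0,0,-104],0],[[0,0,-100],[0,0,-112],0],[[0,0,-100],[0,0,-120],0],[[0,0,-100],[0,0,-128],0],[[0,0,-100],[0,0,-136],0],[[0,0,-100],[0,0,-144],0],[[0,0,-100],[0,0,-144],0]]}}

```text
time: 5.8
ee_pos: [0.4096, 0.1406, 0.228]
tcp_rot: [178.2, -1.3, 162.1]
wrist_force: [-0.0, -1.0, -0.5]
opening: 0.0854
grasp_force: 0.0
```

```bash
sed -i 's/yaw=YAW)/yaw=YAW+180)/' h.py; python3 - <<'E'
from h import *
o=telemetry.get_obs();print(o['q'].round(1),o['tcp_rot'])
rel([.347,.34,.2])
E
```

```text
[ 17.4 -10.7  -4.2  96.6   2.2  35.3] [178.24428557  -1.34661928 162.14458629]
shift [120.  169.6  36. ] rot [  2.09  -0.82 -32.27]
```

Call:
{"method": "play_rows", "body": {"increments": [[[30,42,9],[0.5,-0.2,-8],0],[[60,85,18],[1,-0.4,-16],0],[[90,127,27],[1.5,-0.6,-24],0],[[120,170,36],[2.1,-0.8,-32.3],0],[[120,170,36],[2.1,-0.8,-32.3],0],[[120,170,36],[2.1,-0.8,-32.3],0],[[120,170,36],[2.1,-0.8,-32.3],0]]}}

```text
time: 6.5
ee_pos: [0.3476, 0.34, 0.1999]
tcp_rot: [-180.0, -0.0, -165.9]
wrist_force: [-0.4, -0.9, -0.6]
opening: 0.0854
grasp_force: 0.0
```

```bash
python3 - <<'E'
from h import *
im,d,o=shot('wrist'); rings(o,im,d); print(o['tcp_rot'],o['q'].round(1)); rel([.347,.34,.021])
E
```

```text
ring 0.2235 0.2955 r 0.0356 px [247.  35.] n 567 rgb [215. 213.  66.]
ring 0.2663 0.413 r 0.0127 px [351. 104.] n 46 rgb [108.  94.  82.]
ring 0.3474 0.3419 r 0.0324 px [261. 168.] n 614 rgb [179. 179. 179.]
ring 0.3996 0.1315 r 0.0241 px [ 41. 167.] n 549 rgb [160. 160. 158.]
ring 0.3899 0.2305 r 0.0235 px [142. 182.] n 461 rgb [169. 168. 167.]
ring 0.3426 0.5757 r 0.0388 px [470. 212.] n 586 rgb [104. 101.  95.]
ring 0.3908 0.477 r 0.0475 px [363. 219.] n 477 rgb [84. 83. 79.]
ring 0.526 0.1096 r 0.0222 px [ 17. 271.] n 964 rgb [174. 176. 176.]
ring 0.4247 0.6181 r 0.0452 px [490. 316.] n 277 rgb [109. 106. 102.]
ring 0.5859 0.1342 r 0.045 px [ 38. 320.] n 486 rgb [109. 106. 103.]
[-1.79973503e+02 -4.67518916e-02 -1.65852849e+02] [44.4 -4.1 -1.4 92.7  0.  30.2]
shift [  0.7   0.6 179.1] rot [-0.01 -0.03 -0.28]
```

Call:
{"method": "play_rows", "body": {"increments": [[[0,2,45],[0,0,-0.3],0],[[0,2,90],[0,0,-0.3],0],[[0,2,135],[0,0,-0.3],0],[[0,2,160],[0,0,-0.3],0],[[0,2,176],[0,0,-0.3],0],[[0,2,176],[0,0,-0.3],0],[[0,2,176],[0,0,-0.3],1],[[0,2,176],[0,0,-0.3],1],[[0,2,176],[0,0,-0.3],1],[[0,2,176],[0,0,-0.3],1],[[0,2,176],[0,0,-0.3],1],[[0,2,176],[0,0,-0.3],1],[[0,2,176],[0,0,-0.3],1],[[0,2,176],[0,0,-0.3],1]], "grip_force": 30}}

```text
time: 7.95
ee_pos: [0.3468, 0.3424, 0.0237]
tcp_rot: [-180.0, -0.0, -165.4]
wrist_force: [0.1, -0.3, 0.0]
opening: -0.0001
grasp_force: 0.0
```

```bash
python3 - <<'E'
from h import *
im,d,o=shot('wrist'); i2,d2,_=shot('scene'); save('m2.png',np.hstack([im,i2]),.78); rings(o,im,d)
E
```

```text
ring 0.2428 0.3032 r 0.0262 px [231.  23.] n 1208 rgb [213. 210.  60.]
ring 0.2357 0.4049 r 0.0061 px [478.  54.] n 126 rgb [82. 41. 43.]
ring 0.2669 0.4214 r 0.0212 px [457. 132.] n 355 rgb [90. 77. 76.]
ring 0.3473 0.3418 r 0.0326 px [258. 239.] n 1961 rgb [170. 170. 169.]
ring 0.3898 0.2311 r 0.0243 px [ 37. 281.] n 1399 rgb [154. 153. 150.]
ring 0.3373 0.3393 r 0.0067 px [258. 243.] n 107 rgb [70. 70. 70.]
ring 0.3579 0.4679 r 0.0158 px [487. 325.] n 506 rgb [84. 82. 78.]
```

View pics/m2.png

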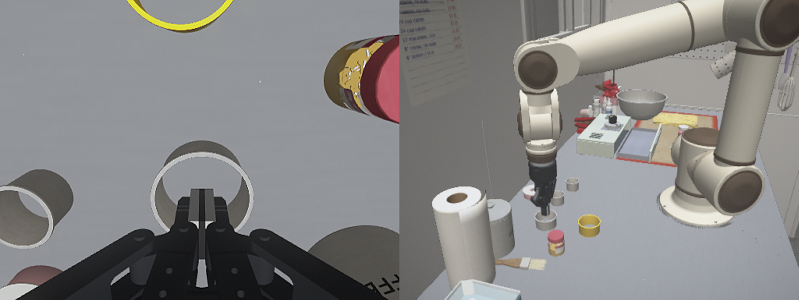

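```bash
python3 - <<'E'
from h import *
L=np.load('last_wrist.npz'); o=dict(ee_pos=L['p'],tcp_rot=L['r']); W=cloud(cam('wrist',o),L['d'])
for v in range(235,384,15): print(v,[W[v,u].round(3).tolist() for u in (244,258,270)],L['im'][v,244])
S=np.load('last_scene.npz'); W=cloud(cam('scene'),S['d'])
m=(np.hypot(W[...,0]-o['ee_pos'][0],W[...,1]-o['ee_pos'][1])<.05)
for z in np.arange(0,.1,.01):
    q=W[m&(abs(W[...,2]-z-.005)<.005)]; print(z.round(2),len(q),np.median(q,0).round(3), S['im'][m&(abs(W[...,2]-z-.005)<.005)].mean(0).round() if len(q) else '')
u,v=proj(cam('scene'),o['ee_pos']); print(u,v); u=int(u);v=int(v)
save('sc2.png',S['im'][v-45:v+45,u-50:u+50],6)
E
```

```text
235 [[0.353, 0.335, -0.002], [0.351, 0.342, -0.002], [0.349, 0.349, -0.002]] [146 149 153]
250 [[0.339, 0.333, 0.043], [0.337, 0.339, 0.044], [0.336, 0.344, 0.043]] [75 74 73]
265 [[0.338, 0.333, 0.057], [0.336, 0.339, 0.057], [0.335, 0.344, 0.057]] [83 83 83]
280 [[0.338, 0.334, 0.067], [0.337, 0.339, 0.067], [0.335, 0.343, 0.067]] [81 81 79]
295 [[0.337, 0.334, 0.078], [0.341, 0.34, 0.07], [0.334, 0.343, 0.078]] [31 32 32]
310 [[0.337, 0.334, 0.086], [0.348, 0.342, 0.07], [0.334, 0.342, 0.086]] [24 26 26]
325 [[0.332, 0.334, 0.098], [0.355, 0.344, 0.069], [0.335, 0.342, 0.092]] [22 22 24]
340 [[0.335, 0.335, 0.1], [0.424, 0.362, -0.002], [0.35, 0.347, 0.081]] [24 25 26]
355 [[0.34, 0.336, 0.1], [0.436, 0.365, -0.002], [0.354, 0.348, 0.083]] [23 24 27]
370 [[0.339, 0.336, 0.106], [0.338, 0.339, 0.107], [nan, nan, nan]] [22 24 25]
0.0 517 [0.341 0.352 0.002] [156. 158. 161.]
0.01 158 [0.342 0.35  0.015] [134. 131. 126.]
0.02 140 [0.339 0.354 0.025] [134. 131. 127.]
0.03 112 [0.342 0.348 0.034] [169. 169. 169.]
0.04 37 [0.34  0.349 0.046] [82. 83. 83.]
0.05 40 [0.338 0.352 0.056] [79. 80. 81.]
0.06 46 [0.339 0.354 0.064] [78. 79. 80.]
0.07 17 [0.338 0.34  0.073] [79. 80. 81.]
0.08 71 [0.338 0.351 0.085] [56. 57. 59.]
0.09 58 [0.337 0.355 0.094] [56. 57. 58.]
187.75320880813 279.59580095695065
```

View pics/sc2.png

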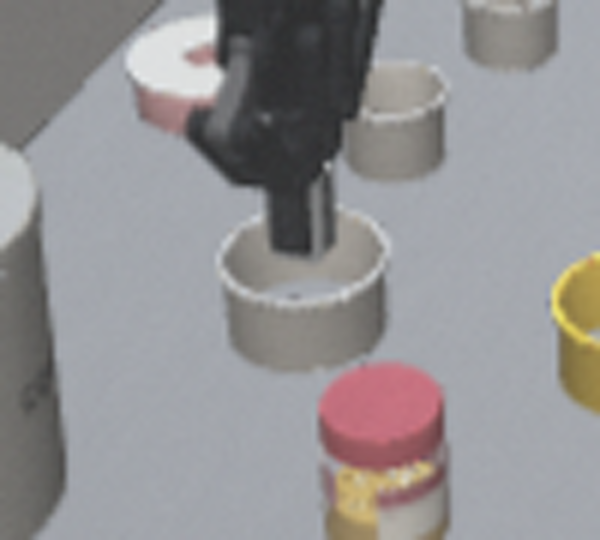

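The crop shows the closed fingertips level with the ring's rim, well above where the TCP reading says they should be. I'll raise the arm and check the finger geometry, both closed and open.

Call:
{"method": "play_rows", "body": {"increments": [[[0,0,-40],[0,0,0],1],[[0,0,-80],[0,0,0],1],[[0,0,-80],[0,0,0],1],[[0,0,-80],[0,0,0],1]]}}

```text
time: 8.45
ee_pos: [0.3474, 0.3429, 0.1045]
tcp_rot: [180.0, 0.0, -165.4]
wrist_force: [-0.3, 0.0, -1.0]
opening: 0.0
grasp_force: 0.0
```

```bash
python3 - <<'E'
from h import *
for n in ('wrist','scene'):
    im,d,o=shot(n)
    W=cloud(cam(n,o),d); q=W.reshape(-1,3); ok=~np.isnan(q[:,0])
    A=R.from_euler('xyz',o['tcp_rot'],degrees=True); t=A.inv().apply(q[ok]-o['ee_pos'])*1000; g=im.reshape(-1,3)[ok].mean(1)
    m=(abs(t[:,0])<30)&(abs(t[:,1])<20)&(t[:,2]<40)&(t[:,2]>-60)
    s=t[m]; print(n,o['ee_pos'],len(s))
    for a in range(-60,40,8):
        b=s[(s[:,2]>=a)&(s[:,2]<a+8)]
        if len(b): print(a,len(b),np.median(b,0).round(1),b.min(0).round(1),b.max(0).round(1))
E
```

```text
wrist [0.34735189 0.34285636 0.10448965] 5431
-60 2095 [ 11.2   1.4 -56. ] [-12.8 -20.  -60. ] [ 14.1  20.  -52. ]
-52 1091 [  7.9  -0.4 -46.3] [-11.4 -19.9 -52. ] [ 13.7  19.9 -44. ]
-44 586 [ 10.4  -0.7 -39. ] [  5.8 -14.2 -44. ] [ 11.7  13.1 -36. ]
-36 684 [  7.4  -0.4 -32.2] [  5.7 -14.2 -36. ] [ 11.8  13.  -28. ]
-28 578 [  7.4  -0.8 -24.2] [  5.6 -14.2 -28. ] [ 11.6  13.1 -20. ]
-20 384 [ 10.5  -0.3 -17. ] [  5.9 -14.1 -20. ] [ 11.5  13.  -12. ]
-12 13 [ 10.3  -1.7 -11.6] [  9.9  -6.8 -12. ] [ 10.5   4.3 -11.1]
scene [0.34683639 0.34234048 0.10330634] 180
-60 21 [ 10.5   6.2 -57.1] [ -4.8 -11.7 -59.4] [ 13.1  14.4 -52.3]
-52 28 [  6.6   6.7 -46.4] [ -6.5  -8.9 -51.7] [ 11.1  17.1 -44. ]
-44 40 [  4.6  11.6 -40. ] [ -8.3  -5.1 -43.6] [ 11.3  14.8 -36. ]
-36 33 [  5.4  11.3 -32.4] [-11.9  -4.2 -35.7] [ 11.6  15.5 -28. ]
-28 41 [  5.7  10.4 -24.4] [-11.9  -4.3 -28. ] [ 11.2  15.2 -20.3]
-20 17 [  3.8   5.8 -15. ] [ -9.6  -2.2 -19.3] [ 10.6  10.6 -12.1]
```

Call:
{"method": "play_rows", "body": {"increments": [[[0,0,0],[0,0,0],0],[[0,0,0],[0,0,0],0],[[0,0,0],[0,0,0],0],[[0,0,0],[0,0,0],0],[[0,0,0],[0,0,0],0],[[0,0,0],[0,0,0],0],[[0,0,0],[0,0,0],0],[[0,0,0],[0,0,0],0]]}}

```text
time: 9.35
ee_pos: [0.3469, 0.3424, 0.1038]
tcp_rot: [-180.0, -0.0, -165.4]
wrist_force: [0.8, -0.2, 0.1]
opening: 0.0854
grasp_force: 0.0
```

```bash
python3 - <<'E'
from h import *
for n in ('wrist','scene'):
    im,d,o=shot(n)
    W=cloud(cam(n,o),d); q=W.reshape(-1,3); ok=~np.isnan(q[:,0])
    A=R.from_euler('xyz',o['tcp_rot'],degrees=True); t=A.inv().apply(q[ok]-o['ee_pos'])*1000
    m=(abs(t[:,0])<30)&(abs(t[:,1])<65)&(t[:,2]<40)&(t[:,2]>-60)
    s=t[m]; print(n,o['ee_pos'],len(s),o['opening'])
    for a in range(-60,40,8):
        b=s[(s[:,2]>=a)&(s[:,2]<a+8)]
        if len(b): print(a,len(b),np.median(b,0).round(1),b.min(0).round(1),b.max(0).round(1))
E
```

```text
wrist [0.34694692 0.34241321 0.10379766] 6520 0.08536394795238536
-60 1723 [  7.6  41.4 -56.8] [ -8.4 -56.7 -60. ] [ 12.1  55.9 -52. ]
-52 1675 [  6.6 -42.8 -48.1] [-11.5 -57.1 -52. ] [ 11.6  56.3 -44. ]
-44 1388 [  6.5  41.7 -40.2] [-11.8 -56.9 -44. ] [ 11.7  55.9 -36. ]
-36 1182 [  6.6  41.7 -32.3] [-12. -57. -36.] [ 11.6  55.7 -28. ]
-28 552 [  2.6 -42.9 -25.4] [-12.  -53.9 -28. ] [ 11.5  48.7 -20.7]
scene [0.34693788 0.34243712 0.1038062 ] 274 0.0857260005908601
-60 66 [  2.5  43.3 -55.6] [-11.7 -47.2 -59.9] [ 11.1  58.9 -52.2]
-52 68 [  2.7   2.4 -48.1] [-11.5 -45.6 -52. ] [ 11.1  57.6 -44.5]
-44 68 [  1.9  48.2 -40. ] [-12.4 -49.  -43.9] [ 11.   59.1 -36. ]
-36 55 [  3.6 -41.1 -32.3] [-12.2 -50.  -35.9] [ 11.2  56.9 -28. ]
-28 17 [ -1.2  47.  -26.5] [-10.7 -46.1 -27.8] [  8.2  50.9 -24.9]
```

The measured fingertips sit 11.5 mm behind the reported TCP when shut and 24 mm behind when open. That makes the true grasp point about 30 mm behind it, so I'll descend further by that amount.

Call:
{"method": "play_rows", "body": {"increments": [[[0,0,45],[0,0,0],0],[[0,0,85],[0,0,0],0],[[0,0,105],[0,0,0],0],[[0,0,116],[0,0,0],0],[[0,0,116],[0,0,0],0],[[0,0,116],[0,0,0],1],[[0,0,116],[0,0,0],1],[[0,0,116],[0,0,0],1],[[0,0,116],[0,0,0],1],[[0,0,116],[0,0,0],1],[[0,0,116],[0,0,0],1]], "grip_force": 30}}

```text
time: 10.55
ee_pos: [0.3477, 0.3431, -0.0101]
tcp_rot: [179.9, 0.1, -165.4]
wrist_force: [-1.8, -2.6, 6.1]
opening: 0.061
grasp_force: 31.0
```

Call:
{"method": "play_rows", "body": {"increments": [[[0,0,-40],[0,0,0],1],[[0,0,-90],[0,0,0],1],[[0,0,-130],[0,0,0],1],[[0,0,-130],[0,0,0],1],[[0,0,-130],[0,0,0],1]]}}

```text
time: 11.05
ee_pos: [0.3477, 0.3431, 0.1198]
tcp_rot: [179.9, 0.1, -165.4]
wrist_force: [-0.5, -1.3, -0.6]
opening: 0.0612
grasp_force: 32.7
```

```bash
python3 - <<'E'
from h import *
print(telemetry.get_obs()['opening'])
for y in(-.095,0,.095): print(cab(-.155,y))
rel([*cab(-.155,-.095),.12])
E
```

```text
0.06120388764114256
[ 0.38279515 -0.42536233]
[ 0.35916961 -0.33334693]
[ 0.33554407 -0.24133153]
shift [ 159.9 -752.5   -1.9] rot [0.1  0.14 0.21]
```

Call:
{"method": "play_rows", "body": {"increments": [[[10,-47,0],[0,0,0],1],[[20,-94,0],[0,0,0],1],[[30,-141,0],[0,0,0],1],[[40,-188,0],[0,0,0],1],[[50,-235,0],[0,0,0],1],[[60,-282,0],[0,0,0],1],[[70,-329,0],[0,0,0],1],[[80,-376,0],[0,0,0],1],[[90,-423,0],[0,0,0],1],[[100,-470,0],[0,0,0],1],[[110,-517,0],[0,0,0],1],[[120,-564,0],[0,0,0],1],[[130,-611,0],[0,0,0],1],[[140,-658,0],[0,0,0],1],[[150,-705,0],[0,0,0],1],[[160,-752,0],[0,0,0],1],[[160,-752,0],[0,0,0],1],[[160,-752,0],[0,0,0],1],[[160,-752,0],[0,0,0],1],[[160,-752,0],[0,0,0],1]]}}

```text
time: 13.05
ee_pos: [0.3819, -0.4245, 0.1182]
tcp_rot: [-180.0, -0.0, -165.3]
wrist_force: [0.8, 1.0, -0.2]
opening: 0.0609
grasp_force: 32.8
```

```bash
python3 - <<'E'
from h import *
rel([*cab(-.155,-.095),.005])
im,d,o=shot('wrist'); W=cloud(cam('wrist',o),d)
v=np.array([tocab(p) if not np.isnan(p[0]) else [np.nan]*2 for p in W.reshape(-1,3)]).reshape(384,512,2)
m=(abs(W[...,2]-.056)<.006)&(v[...,0]<-.19)&(v[...,0]>-.26); print('front',np.nanpercentile(v[m],[2,50,98],axis=0))
m=(abs(W[...,2]-.012)<.004)&(abs(v[...,0]+.155)<.08)&(abs(v[...,1])<.15); print('floor',np.nanpercentile(v[m],[2,50,98],axis=0), m.sum())
save('w3.png',im)
E
```

```text
shift [ -0.7  -1.  113.2] rot [-0.01 -0.04  0.28]
front [[-0.23812382 -0.16164677]
 [-0.22956012 -0.03698965]
 [-0.22286413  0.0573707 ]]
floor [[-0.21774342 -0.14475609]
 [-0.16431256 -0.00974834]
 [-0.09180848  0.10939552]] 45439
```

View pics/w3.png

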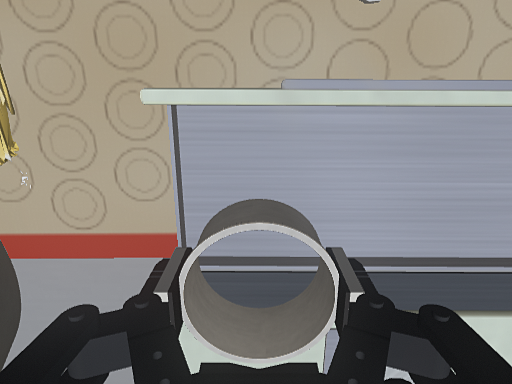

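Call:
{"method": "play_rows", "body": {"increments": [[[0,-1,45],[0,0,0.3],1],[[0,-1,80],[0,0,0.3],1],[[0,-1,100],[0,0,0.3],1],[[0,-1,110],[0,0,0.3],1],[[0,-1,114],[0,0,0.3],1],[[0,-1,116],[0,0,0.3],1],[[0,-1,116],[0,0,0.3],1],[[0,-1,116],[0,0,0.3],0.12],[[0,-1,116],[0,0,0.3],0.12],[[0,-1,116],[0,0,0.3],0.12],[[0,-1,116],[0,0,0.3],0.12]]}}

```text
time: 14.2
ee_pos: [0.382, -0.4268, 0.0023]
tcp_rot: [-180.0, -0.0, -165.7]
wrist_force: [-0.1, 0.2, 0.1]
opening: 0.0748
grasp_force: 0.0
```

Call:
{"method": "play_rows", "body": {"increments": [[[0,0,-30],[0,0,0],0.12],[[0,0,-75],[0,0,0],0.12],[[0,0,-120],[0,0,0],0.12],[[0,0,-120],[0,0,0],0],[[0,0,-120],[0,0,0],0]]}}

```text
time: 14.7
ee_pos: [0.3825, -0.4272, 0.1233]
tcp_rot: [-179.9, 0.0, -165.7]
wrist_force: [-0.2, -0.3, -0.7]
opening: 0.0854
grasp_force: 0.0
```

```bash
python3 - <<'E'
from h import *
im,d,o=shot('wrist'); rings(o,im,d,.045)
rel([.3897,.2307,.12])
E
```

```text
ring 0.3823 -0.4278 r 0.0325 px [259. 197.] n 1149 rgb [172. 172. 173.]
ring 0.491 -0.5978 r 0.0422 px [ 17. 264.] n 343 rgb [69. 66. 63.]
ring 0.4825 -0.4735 r 0.0103 px [174. 292.] n 143 rgb [97. 99. 90.]
shift [-169.9  635.     1.5] rot [-0.01 -0.05 -0.09]
```

Call:
{"method": "play_rows", "body": {"increments": [[[-12,45,0],[0,0,0],0],[[-24,90,0],[0,0,0],0],[[-36,135,0],[0,0,0],0],[[-48,180,0],[0,0,0],0],[[-60,225,0],[0,0,0],0],[[-72,270,0],[0,0,0],0],[[-84,315,0],[0,0,0],0],[[-96,360,0],[0,0,0],0],[[-108,405,0],[0,0,0],0],[[-120,450,0],[0,0,0],0],[[-132,495,0],[0,0,0],0],[[-144,540,0],[0,0,0],0],[[-156,585,0],[0,0,0],0],[[-168,630,0],[0,0,0],0],[[-170,635,0],[0,0,0],0],[[-170,635,0],[0,0,0],0],[[-170,635,0],[0,0,0],0]]}}

```text
time: 16.45
ee_pos: [0.3893, 0.2298, 0.1208]
tcp_rot: [-179.9, -0.2, -165.7]
wrist_force: [-0.8, -0.3, -0.5]
opening: 0.0854
grasp_force: 0.0
```

```bash
python3 - <<'E'
from h import *
im,d,o=shot('wrist'); rings(o,im,d)
rel([.3897,.2307,-.012])
E
```

```text
ring 0.2359 0.3012 r 0.03 px [424.  20.] n 637 rgb [191. 188.  50.]
ring 0.3992 0.1312 r 0.0238 px [127. 174.] n 850 rgb [156. 156. 155.]
ring 0.3899 0.2303 r 0.0235 px [259. 195.] n 730 rgb [163. 163. 163.]
ring 0.4144 0.4522 r 0.0301 px [503. 281.] n 623 rgb [65. 64. 60.]
ring 0.522 0.1064 r 0.0209 px [ 78. 300.] n 1030 rgb [166. 167. 168.]
shift [ -0.7   1.2 133.1] rot [-0.04 -0.12 -0.15]
```

Call:
{"method": "play_rows", "body": {"increments": [[[-1,0,45],[0,0,0],0],[[-1,0,90],[0,0,0],0],[[-1,0,120],[0,0,0],0],[[-1,0,133],[0,0,0],0],[[-1,0,133],[0,0,0],0],[[-1,0,133],[0,0,0],1],[[-1,0,133],[0,0,0],1],[[-1,0,133],[0,0,0],1],[[-1,0,133],[0,0,0],1],[[-1,0,133],[0,0,0],1],[[-1,0,133],[0,0,0],1],[[-1,0,133],[0,0,0],1],[[-1,0,90],[0,0,0],1],[[-1,0,45],[0,0,0],1],[[-1,0,0],[0,0,0],1],[[-1,0,0],[0,0,0],1],[[-1,0,0],[0,0,0],1]]}}

```text
time: 18.2
ee_pos: [0.3915, 0.2315, 0.1233]
tcp_rot: [180.0, 0.1, -165.7]
wrist_force: [0.7, -0.7, -0.3]
opening: 0.0432
grasp_force: 30.6
```

```bash
python3 - <<'E'
from h import *
rel([*cab(-.155,0),.12])
E
```

```text
shift [ 171.  -539.3    2.6] rot [ 0.04  0.12 -0.08]
```

Call:
{"method": "play_rows", "body": {"increments": [[[14,-45,0],[0,0,0],1],[[28,-90,0],[0,0,0],1],[[42,-135,0],[0,0,0],1],[[56,-180,0],[0,0,0],1],[[70,-225,0],[0,0,0],1],[[84,-270,0],[0,0,0],1],[[98,-315,0],[0,0,0],1],[[112,-360,0],[0,0,0],1],[[126,-405,0],[0,0,0],1],[[140,-450,0],[0,0,0],1],[[154,-495,0],[0,0,0],1],[[168,-539,0],[0,0,0],1],[[171,-539,0],[0,0,0],1],[[171,-539,0],[0,0,0],1],[[171,-539,0],[0,0,0],1]]}}

```text
time: 19.7
ee_pos: [0.358, -0.3326, 0.1212]
tcp_rot: [179.9, -0.1, -165.7]
wrist_force: [-0.0, 0.8, -0.6]
opening: 0.0437
grasp_force: 30.7
```

```bash
python3 - <<'E'
from h import *
rel([*cab(-.155,0),.002]); print(telemetry.get_obs()['opening'])
E
```

```text
shift [ -1.1  -1.2 119.2] rot [ 0.08 -0.09 -0.07]
0.04370028748850281
```

Call:
{"method": "play_rows", "body": {"increments": [[[0,0,45],[0,0,0],1],[[0,0,85],[0,0,0],1],[[0,0,105],[0,0,0],1],[[0,0,114],[0,0,0],1],[[0,0,117],[0,0,0],1],[[0,0,118],[0,0,0],1],[[0,0,118],[0,0,0],1],[[0,0,118],[0,0,0],0.25],[[0,0,118],[0,0,0],0.25],[[0,0,118],[0,0,0],0.25],[[0,0,118],[0,0,0],0.25],[[0,0,90],[0,0,0],0.25],[[0,0,45],[0,0,0],0.25],[[0,0,0],[0,0,0],0.25],[[0,0,0],[0,0,0],0],[[0,0,0],[0,0,0],0]]}}

```text
time: 21.3
ee_pos: [0.3588, -0.3341, 0.1231]
tcp_rot: [-179.9, 0.0, -165.7]
wrist_force: [0.0, -0.0, -0.6]
opening: 0.0852
grasp_force: 0.0
```

```bash
python3 - <<'E'
from h import *
im,d,o=shot('wrist'); rings(o,im,d,.045)
rel([.3991,.131,.12])
E
```

```text
ring 0.3825 -0.4275 r 0.0329 px [126. 196.] n 1260 rgb [169. 168. 168.]
ring 0.3575 -0.3354 r 0.0235 px [258. 195.] n 794 rgb [175. 175. 175.]
ring 0.4831 -0.4738 r 0.0104 px [ 56. 294.] n 246 rgb [98. 99. 90.]
ring 0.4005 -0.1536 r 0.0105 px [462. 294.] n 241 rgb [86. 88. 79.]
shift [-154.4  440.1    1.5] rot [-0.01 -0.05 -0.1 ]
```

Call:
{"method": "play_rows", "body": {"increments": [[[-15,44,0],[0,0,0],0],[[-31,88,0],[0,0,0],0],[[-46,132,0],[0,0,0],0],[[-62,176,0],[0,0,0],0],[[-77,220,0],[0,0,0],0],[[-93,264,0],[0,0,0],0],[[-108,308,0],[0,0,0],0],[[-124,352,0],[0,0,0],0],[[-139,396,0],[0,0,0],0],[[-154,440,0],[0,0,0],0],[[-154,440,0],[0,0,0],0],[[-154,440,0],[0,0,0],0]]}}

```text
time: 22.55
ee_pos: [0.3978, 0.1315, 0.1203]
tcp_rot: [-180.0, -0.2, -165.5]
wrist_force: [-0.2, -0.5, -0.2]
opening: 0.0852
grasp_force: 0.0
```

```bash
python3 - <<'E'
from h import *
im,d,o=shot('wrist'); rings(o,im,d)
rel([.3991,.131,-.012])
E
```

```text
ring 0.3992 0.131 r 0.0235 px [259. 196.] n 735 rgb [163. 163. 162.]
ring 0.5253 0.1084 r 0.0212 px [197. 316.] n 1112 rgb [164. 165. 165.]
shift [ -1.5   0.3 132.6] rot [-0.03 -0.18 -0.03]
```

Call:
{"method": "play_rows", "body": {"increments": [[[-1,0,45],[0,0,0],0],[[-1,0,90],[0,0,0],0],[[-1,0,120],[0,0,0],0],[[-1,0,133],[0,0,0],0],[[-1,0,133],[0,0,0],0],[[-1,0,133],[0,0,0],1],[[-1,0,133],[0,0,0],1],[[-1,0,133],[0,0,0],1],[[-1,0,133],[0,0,0],1],[[-1,0,133],[0,0,0],1],[[-1,0,133],[0,0,0],1],[[-1,0,133],[0,0,0],1],[[-1,0,90],[0,0,0],1],[[-1,0,45],[0,0,0],1],[[-1,0,0],[0,0,0],1],[[-1,0,0],[0,0,0],1],[[-1,0,0],[0,0,0],1]]}}

```text
time: 24.3
ee_pos: [0.4005, 0.1314, 0.1233]
tcp_rot: [180.0, 0.1, -165.7]
wrist_force: [0.8, -0.3, -1.2]
opening: 0.0439
grasp_force: 30.6
```

```bash
python3 - <<'E'
from h import *
rel([*cab(-.155,.095),.12]); rel([.40,.02,.2])
E
```

```text
shift [ 155.2 -345.1    2.9] rot [ 0.    0.13 -0.08]
shift [  27.9 -107.8  -76.8] rot [ 0.    0.13 -0.08]
```

Call:
{"method": "play_rows", "body": {"increments": [[[20,-43,0],[0,0,0],1],[[39,-86,0],[0,0,0],1],[[58,-129,0],[0,0,0],1],[[77,-172,0],[0,0,0],1],[[97,-215,0],[0,0,0],1],[[116,-258,0],[0,0,0],1],[[135,-301,0],[0,0,0],1],[[155,-345,0],[0,0,0],1],[[155,-345,0],[0,0,0],1],[[155,-345,0],[0,0,0],1],[[155,-345,0],[0,0,0],1]]}}

```text
time: 25.4
ee_pos: [0.3346, -0.2407, 0.1212]
tcp_rot: [179.9, -0.1, -165.7]
wrist_force: [0.3, 0.5, -0.5]
opening: 0.0434
grasp_force: 30.8
```

Call:
{"method": "play_rows", "body": {"increments": [[[0,0,45],[0,0,0],1],[[0,0,85],[0,0,0],1],[[0,0,105],[0,0,0],1],[[0,0,114],[0,0,0],1],[[0,0,117],[0,0,0],1],[[0,0,118],[0,0,0],1],[[0,0,118],[0,0,0],1],[[0,0,118],[0,0,0],0.25],[[0,0,118],[0,0,0],0.25],[[0,0,118],[0,0,0],0.25],[[0,0,118],[0,0,0],0.25],[[0,0,90],[0,0,0],0.25],[[0,0,45],[0,0,0],0.25],[[0,0,0],[0,0,0],0.25],[[0,0,0],[0,0,0],1],[[0,0,0],[0,0,0],1]]}}

```text
time: 27.0
ee_pos: [0.3353, -0.2419, 0.1228]
tcp_rot: [-179.9, 0.0, -165.7]
wrist_force: [0.5, -0.1, -1.2]
opening: 0.0356
grasp_force: 0.0
```

```bash
python3 - <<'E'
from h import *
im,d,o=shot('wrist'); rings(o,im,d,.045); save('w4.png',im)
rel([*cab(-.275,.090),.12])
i2,_,_=shot('scene'); save('sc4.png',i2)
E
```

```text
ring 0.3823 -0.4243 r 0.0325 px [ 27. 198.] n 654 rgb [170. 169. 169.]
ring 0.3341 -0.2429 r 0.0235 px [259. 196.] n 793 rgb [180. 180. 180.]
ring 0.3833 -0.3155 r 0.0236 px [149. 232.] n 807 rgb [171. 170. 170.]
ring 0.3928 -0.1544 r 0.0034 px [348. 288.] n 55 rgb [103. 105.  95.]
shift [119.2  -5.2   1.7] rot [ 0.   -0.06 -0.1 ]
```

View pics/w4.png

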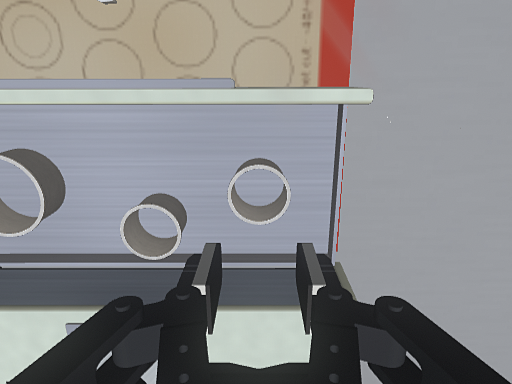

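All three cutters stand in the drawer. The middle one was knocked to (150,232) but is still well inside. Next I'll push the drawer shut at y=+90 mm with closed fingers, clear of the dial.

Call:
{"method": "play_rows", "body": {"increments": [[[45,-5,0],[0,0,0],1],[[90,-5,0],[0,0,0],1],[[119,-5,0],[0,0,0],1],[[119,-5,0],[0,0,0],1],[[119,-5,45],[0,0,0],1],[[119,-5,85],[0,0,0],1],[[119,-5,108],[0,0,0],1],[[119,-5,108],[0,0,0],1],[[119,-5,108],[0,0,0],1]]}}

```text
time: 28.0
ee_pos: [0.2207, -0.2754, 0.014]
tcp_rot: [179.9, -0.1, -165.7]
wrist_force: [0.8, -0.3, -0.1]
opening: -0.0
grasp_force: 0.0
```

```bash
python3 - <<'E'
from h import *
o=telemetry.get_obs(); print(tocab(o['ee_pos']),o['ee_pos'],o['opening'],o['wrist_force'])
E
```

```text
[-0.2746732   0.09056226] [ 0.22073424 -0.27539136  0.01404043] -1.9793185005009635e-05 [ 0.75771084 -0.30562174 -0.0765943 ]
```

Call:
{"method": "play_rows", "body": {"increments": [[[-10,0,0],[0,0,0],1],[[-18,0,0],[0,0,0],1],[[-24,0,0],[0,0,0],1],[[-30,0,0],[0,0,0],1],[[-37,0,0],[0,0,0],1],[[-45,0,0],[0,0,0],1],[[-53,0,0],[0,0,0],1],[[-61,0,0],[0,0,0],1],[[-69,0,0],[0,0,0],1],[[-77,0,0],[0,0,0],1],[[-85,0,0],[0,0,0],1],[[-93,0,0],[0,0,0],1],[[-101,0,0],[0,0,0],1],[[-109,0,0],[0,0,0],1],[[-117,0,0],[0,0,0],1],[[-125,0,0],[0,0,0],1],[[-133,0,0],[0,0,0],1],[[-140,0,0],[0,0,0],1],[[-146,0,0],[0,0,0],1],[[-150,0,0],[0,0,0],1]]}}

```text
time: 30.0
ee_pos: [0.3665, -0.2386, 0.0139]
tcp_rot: [-180.0, -0.0, -165.7]
wrist_force: [-1.5, 0.5, 0.1]
opening: -0.0002
grasp_force: 0.9
```

Call:
{"method": "play_rows", "body": {"increments": [[[-5,0,0],[0,0,0],1],[[-10,0,0],[0,0,0],1],[[-14,0,0],[0,0,0],1],[[-17,0,0],[0,0,0],1],[[-17,0,0],[0,0,0],1]]}}

```text
time: 30.5
ee_pos: [0.383, -0.2346, 0.014]
tcp_rot: [-180.0, -0.0, -165.7]
wrist_force: [-0.1, 0.0, 0.7]
opening: 0.0
grasp_force: 0.0
```

```bash
python3 - <<'E'
from h import *
o=telemetry.get_obs(); print(tocab(o['ee_pos']),o['wrist_force'])
E
```

```text
[-0.10730905  0.08975513] [-0.10738017  0.01561156  0.74149002]
```

Call:
{"method": "play_rows", "body": {"increments": [[[-2,0,0],[0,0,0],1],[[-4,0,0],[0,0,0],1],[[-5,0,0],[0,0,0],1],[[-5,0,0],[0,0,0],1]]}}

```text
time: 30.9
ee_pos: [0.3876, -0.2333, 0.014]
tcp_rot: [-180.0, -0.0, -165.7]
wrist_force: [-0.3, -0.9, 0.7]
opening: 0.0001
grasp_force: 0.0
```

Call:
{"method": "play_rows", "body": {"increments": [[[-1,0,0],[0,0,0],1],[[-2,0,0],[0,0,0],1],[[-2,0,0],[0,0,0],1]]}}

```text
time: 31.2
ee_pos: [0.3893, -0.2329, 0.014]
tcp_rot: [-180.0, -0.0, -165.7]
wrist_force: [-0.6, -0.2, 1.0]
opening: -0.0002
grasp_force: 0.8
```

Call:
{"method": "play_rows", "body": {"increments": [[[-1,0,0],[0,0,0],1],[[-2,0,0],[0,0,0],1],[[-2,0,0],[0,0,0],1]]}}

```text
time: 31.5
ee_pos: [0.3893, -0.2328, 0.014]
tcp_rot: [-180.0, -0.3, -165.8]
wrist_force: [-14.3, -3.4, 8.8]
opening: -0.0003
grasp_force: 7.4
```

Call:
{"method": "play_rows", "body": {"increments": [[[-1,0,0],[0,0,0],1],[[-2,0,0],[0,0,0],1],[[-2,0,0],[0,0,0],1]]}}

```text
time: 31.8
ee_pos: [0.3892, -0.2328, 0.014]
tcp_rot: [-180.0, -0.5, -165.8]
wrist_force: [-26.3, -8.5, 14.2]
opening: 0.0
grasp_force: 13.8
```

Call:
{"method": "play_rows", "body": {"increments": [[[-1,0,0],[0,0,0],1],[[-2,0,0],[0,0,0],1],[[-2,0,0],[0,0,0],1]]}}

```text
time: 32.1
ee_pos: [0.3892, -0.2328, 0.014]
tcp_rot: [-179.9, -0.8, -165.9]
wrist_force: [-39.0, -11.7, 20.9]
opening: 0.0003
grasp_force: 20.2
```

The force rises without any motion, so the drawer is on its stop. I'll back off and raise.

Call:
{"method": "play_rows", "body": {"increments": [[[15,0,0],[0,0,0],1],[[50,0,0],[0,0,0],1],[[90,0,0],[0,0,0],1],[[90,0,-50],[0,0,0],1],[[90,0,-100],[0,0,0],0],[[90,0,-150],[0,0,0],0],[[90,0,-190],[0,0,0],0],[[90,0,-190],[0,0,0],0],[[90,0,-190],[0,0,0],0]]}}

```text
time: 33.0
ee_pos: [0.3086, -0.2538, 0.2047]
tcp_rot: [-179.9, 0.0, -165.7]
wrist_force: [-0.3, 0.8, -0.4]
opening: 0.0725
grasp_force: 0.0
```

```bash
python3 - <<'E'
from h import *
print(telemetry.get_obs()['ee_pos'])
rel([*cab(-.03,.0),.2])
E
```

```text
[ 0.3085816  -0.25379904  0.20469123]
shift [-154.3  -89.4    4.9] rot [-0.09  0.04 -0.08]
```

Call:
{"method": "play_rows", "body": {"increments": [[[-40,-22,0],[0,0,0],0],[[-80,-45,0],[0,0,0],0],[[-120,-68,0],[0,0,0],0],[[-154,-89,0],[0,0,0],0],[[-154,-89,0],[0,0,0],0],[[-154,-89,0],[0,0,0],0]]}}

```text
time: 33.6
ee_pos: [0.4791, -0.3012, 0.2013]
tcp_rot: [179.8, -0.2, -165.6]
wrist_force: [0.5, 0.6, -0.0]
opening: 0.0853
grasp_force: 0.0
```

```bash
python3 - <<'E'
from h import *
im,d,o=shot('wrist'); save('w5.png',im,1.5); k=cam('wrist',o)
W=cloud(k,d)
for z,nm in((.128,'knobtop'),(.095,'ringtop')):
    c=cab(-.03,0); m=(abs(W[...,2]-z)<.005)&(np.hypot(W[...,0]-c[0],W[...,1]-c[1])<.06)
    (x,y),r=cv2.minEnclosingCircle(W[m][:,:2].astype(np.float32)); print(nm,x,y,r,m.sum(),proj(k,[x,y,z]))
E
```

```text
knobtop 0.48105350136756897 -0.3031126856803894 0.01683022268116474 1501 (np.float64(255.8296251395274), np.float64(203.10530802334824))
ringtop 0.48084375262260437 -0.3035110831260681 0.03729516267776489 3939 (np.float64(255.62230307417252), np.float64(188.8437479162436))
```

View pics/w5.png

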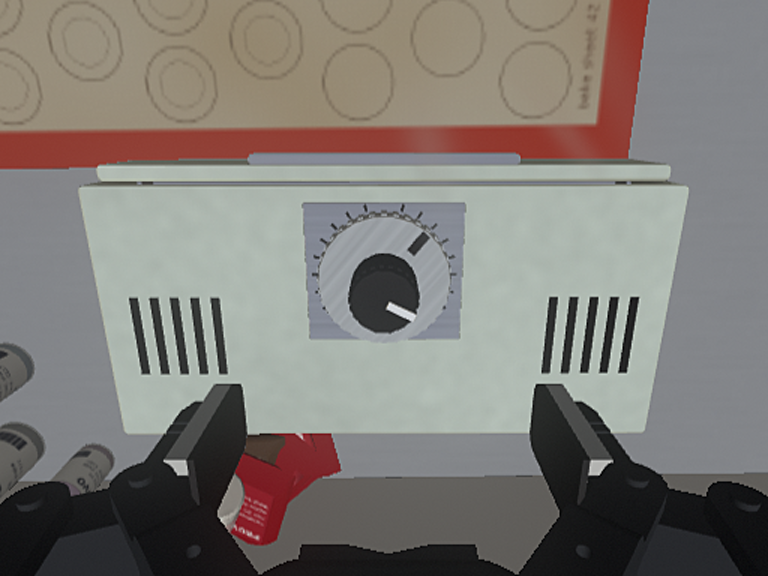

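The drawer is shut. The mark bar runs (409,252)–(428,234) and the pointer (388,306)–(415,320), in 1.5x pixels.

```bash
cat >> h.py <<'E'
def ang(k,u,v,z,c): p=onz(k,u,v,z); return np.degrees(np.arctan2(p[1]-c[1],p[0]-c[0])), np.hypot(p[0]-c[0],p[1]-c[1])
E
python3 - <<'E'
from h import *
L=np.load('last_wrist.npz'); o=dict(ee_pos=L['p'],tcp_rot=L['r']); k=cam('wrist',o); c=[.481,-.3033]
for u,v,z in[(388,306,.128),(415,320,.128),(409,252,.095),(428,234,.095),(418.5,243,.095)]: print(ang(k,u/1.5,v/1.5,z,c))
im,d=L['im'],L['d']; W=cloud(k,d); g=im.mean(2); rr=np.hypot(W[...,0]-c[0],W[...,1]-c[1])
def mean(m,z):
    v,u=np.nonzero(m); print(m.sum(), ang(k,np.median(u),np.median(v),z,c), np.median(u)*1.5,np.median(v)*1.5)
mean((g>130)&(rr<.0165)&(W[...,2]>.122),.128)
mean((g<95)&(rr>.027)&(rr<.037)&(abs(W[...,2]-.095)<.005),.095)
rel([.481,-.3033,.2]); print(telemetry.get_obs()['q'].round(1))
E
```

```text
(np.float64(84.79867511218129), np.float64(0.0023374978246397922))
(np.float64(76.7022829382503), np.float64(0.01721255422470758))
(np.float64(156.9744026048268), np.float64(0.02211203109840142))
(np.float64(153.8935409414223), np.float64(0.03582678555062979))
(np.float64(155.06099721558388), np.float64(0.028998511620070364))
108 (np.float64(79.20278372350172), np.float64(0.009068590914683915)) 400.5 312.0
66 (np.float64(155.87100150405536), np.float64(0.03072879777794129)) 420.0 240.0
shift [-1.8 -2.6  2.4] rot [ 0.11 -0.15 -0.07]
[-32.2   7.   10.2  93.4  -0.  -46.5]
```

Call:
{"method": "play_rows", "body": {"increments": [[[-2,-2.5,30],[0,0,0],0],[[-2,-2.5,70],[0,0,0],0],[[-2,-2.5,100],[0,0,0],0],[[-2,-2.5,113],[0,0,0],0],[[-2,-2.5,113],[0,0,0],0],[[-2,-2.5,113],[0,0,0],0],[[-2,-2.5,113],[0,0,0],0.4],[[-2,-2.5,113],[0,0,0],0.4],[[-2,-2.5,113],[0,0,0],0.4],[[-2,-2.5,113],[0,0,0],0.4]], "grip_force": 20}}

```text
time: 34.65
ee_pos: [0.4819, -0.3037, 0.0913]
tcp_rot: [-180.0, -0.0, -165.7]
wrist_force: [-0.6, -0.4, 0.6]
opening: 0.0514
grasp_force: 0.0
```

```bash
python3 - <<'E'
from h import *
rel([.481,-.3033,.088]); o=telemetry.get_obs(); print(o['opening'],o['ee_pos'],o['wrist_force'])
im,d,o=shot('wrist'); save('w6.png',im)
E
```

```text
shift [0.8 0.7 3.3] rot [-0.03 -0.02 -0.09]
0.051410234365403096 [ 0.48192368 -0.30374303  0.09130297] [-0.64896092 -0.35733834  0.60989271]
```

View pics/w6.png

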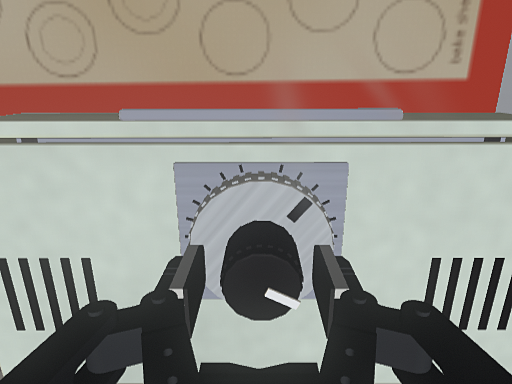

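The open pads straddle the knob, which is centred at about (262,285). I'll close and turn +78° seen from above, which is −78° about tool z.

Call:
{"method": "play_rows", "body": {"increments": [[[0.5,0.5,2],[0,0,0],0.4],[[0.5,0.5,2],[0,0,0],1],[[0.5,0.5,2],[0,0,0],1],[[0.5,0.5,2],[0,0,0],1],[[0.5,0.5,2],[0,0,0],1],[[0.5,0.5,2],[0,0,-6],1],[[0.5,0.5,2],[0,0,-12],1],[[0.5,0.5,2],[0,0,-18],1],[[0.5,0.5,2],[0,0,-24],1],[[0.5,0.5,2],[0,0,-30],1],[[0.5,0.5,2],[0,0,-36],1],[[0.5,0.5,2],[0,0,-42],1],[[0.5,0.5,2],[0,0,-48],1],[[0.5,0.5,2],[0,0,-54],1],[[0.5,0.5,2],[0,0,-60],1],[[0.5,0.5,2],[0,0,-66],1],[[0.5,0.5,2],[0,0,-72],1],[[0.5,0.5,2],[0,0,-75],1],[[0.5,0.5,2],[0,0,-75],1],[[0.5,0.5,2],[0,0,-75],1]]}}

```text
time: 36.7
ee_pos: [0.4807, -0.3027, 0.0888]
tcp_rot: [179.9, 0.0, -90.7]
wrist_force: [-2.6, 5.3, 1.1]
opening: 0.0334
grasp_force: 21.0
```

```bash
python3 - <<'E'
from h import *
im,d,o=shot('wrist'); save('w7.png',im); print(o['opening'],o['grasp_force'],o['tcp_rot'],o['torque'])
E
```

```text
0.03340740680483579 21.02025479078293 [ 1.79904217e+02  4.13255995e-02 -9.06708783e+01] [ 0.89679018  0.58937884 -0.02302336]
```

View pics/w7.png

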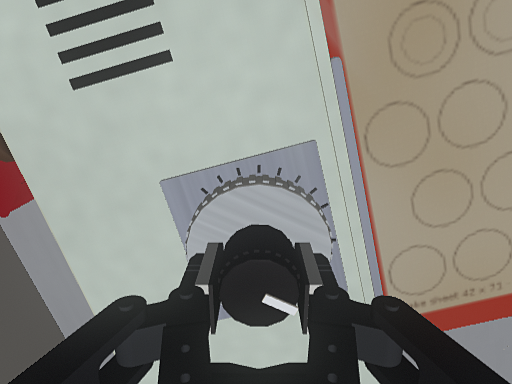

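The knob turned with the gripper: the pointer is still at (265,297)–(295,310) in the tool view. The mark is now hidden, so I'll release, rise and measure.

Call:
{"method": "play_rows", "body": {"increments": [[[0,0,0],[0,0,0],0.4],[[0,0,0],[0,0,0],0.4],[[0,0,0],[0,0,0],0.4],[[0,0,0],[0,0,0],0.4],[[0,0,-40],[0,0,0],0.4],[[0,0,-85],[0,0,0],0.4],[[0,0,-112],[0,0,0],0],[[0,0,-112],[0,0,0],0],[[0,0,-112],[0,0,0],0]]}}

```text
time: 37.65
ee_pos: [0.4815, -0.3035, 0.2011]
tcp_rot: [-180.0, -0.1, -90.7]
wrist_force: [0.2, 0.6, -0.5]
opening: 0.0853
grasp_force: 0.0
```

```bash
python3 - <<'E'
from h import *
im,d,o=shot('wrist'); k=cam('wrist',o); W=cloud(k,d); g=im.mean(2)
def circ(z,c0=(.481,-.3033)):
    m=(abs(W[...,2]-z)<.005)&(np.hypot(W[...,0]-c0[0],W[...,1]-c0[1])<.05); (x,y),r=cv2.minEnclosingCircle(W[m][:,:2].astype(np.float32)); return (x,y),r
c,r=circ(.128); print(c,r,circ(.095))
rr=np.hypot(W[...,0]-c[0],W[...,1]-c[1])
def ln(m,z):
    v,u=np.nonzero(m); P=np.array([onz(k,a,b,z)[:2] for a,b in zip(u,v)]); vx,vy,x,y=cv2.fitLine(P.astype(np.float32),cv2.DIST_L2,0,.01,.01).ravel()
    q=P.mean(0); print(len(u),'centroid ang',np.degrees(np.arctan2(*(q-c)[::-1])),np.hypot(*(q-c)),'line',np.degrees(np.arctan2(vy,vx)),'px',u.mean(),v.mean())
ln((g>130)&(rr<.0165)&(W[...,2]>.122),.128)
ln((g<95)&(rr>.027)&(rr<.037)&(abs(W[...,2]-.095)<.005),.095)
u,v=map(int,proj(k,[*c,.11])); save('w8.png',im[max(0,v-70):v+70,u-90:u+90],4)
E
```

```text
(0.48068639636039734, -0.30337199568748474) 0.01674496755003929 ((0.480732262134552, -0.3037116825580597), 0.03720863536000252)
108 centroid ang 155.57153272343348 0.008965084813178956 line -28.737225 px 271.3240740740741 206.9351851851852
64 centroid ang 165.7178442176399 0.020441513903632743 line -40.234867 px 283.765625 193.5625
```

View pics/w8.png

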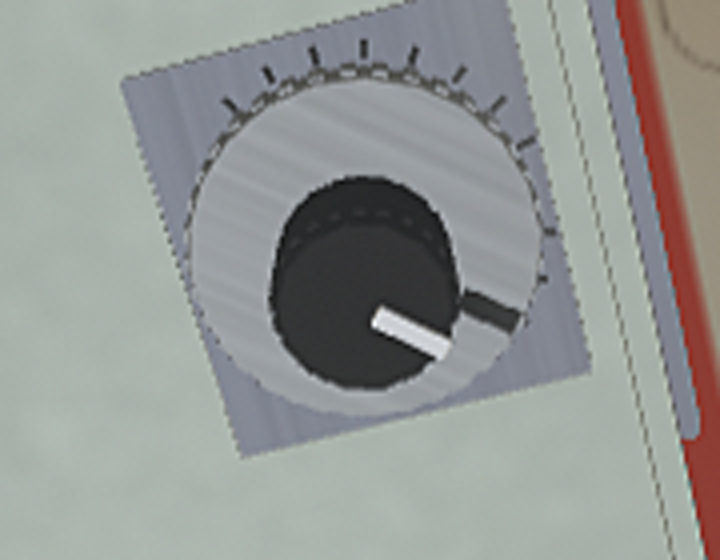

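The crop shows the pointer (377,318)–(447,350) and the mark bar (463,303)–(518,323) almost parallel.

```bash
python3 - <<'E'
from h import *
L=np.load('last_wrist.npz'); k=cam('wrist',dict(ee_pos=L['p'],tcp_rot=L['r'])); im=L['im'];g=im.mean(2)
c=np.array([.4807,-.3035]); u0,v0=map(int,proj(k,[.48068639636,-.303371995687,.11])); u0-=90; v0-=70
P=[onz(k,u0+a/4-.4,v0+b/4-.4,z)[:2] for a,b,z in[(377,318,.128),(447,350,.128),(463,303,.095),(518,323,.095)]]
for p in P: print(np.degrees(np.arctan2(*(p-c)[::-1])),np.hypot(*(p-c)))
print('lines',[np.degrees(np.arctan2(*(P[i+1]-P[i])[::-1])) for i in(0,2)])
# blob for mark within window
yy,xx=np.mgrid[0:384,0:512]; ms=(g<100)&(xx>u0+462/4)&(xx<u0+522/4)&(yy>v0+285/4)&(yy<v0+335/4)
Q=np.array([onz(k,a,b,.095)[:2] for b,a in zip(*np.nonzero(ms))]); q=Q.mean(0)-c; l=cv2.fitLine(Q.astype(np.float32),2,0,.01,.01).ravel(); print('mark',len(Q),np.degrees(np.arctan2(q[1],q[0])),np.hypot(*q),np.degrees(np.arctan2(l[1],l[0])))
E
```

```text
158.63806141743223 0.0022505375944861508
154.13050454653344 0.0163216646062979
153.81323486168455 0.022364380953325148
155.4365185146439 0.034569636056822964
lines [np.float64(153.41070282828787), np.float64(158.40570911874332)]
mark 84 155.44669779886374 0.028331566457439995 -29.456553
```

```bash
python3 -c "
from h import *
print(workorder.job_done())"
```

```text
the job is handed in; nothing more can be done
None
```

I put all three steel cutters found on the table into the drawer standing flat, pushed the drawer to its stop, turned the timer knob to within about 2° of the ring's mark without moving the ring, let go and handed the job in; it returned no verdict.

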